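# Find the high spot of a spindle in V supports with a dial indicator

## Task

Check the bent centrifuge spindle: gently press the dial indicator down by its top knob until its plunger rides on the spindle and the needle points about to the top of the dial, never forcing the plunger to the end of its stroke. Then, with the plunger riding on it, turn the spindle gently by its bars in the V supports until its high spot is under the plunger (the largest reading the spindle gives), and leave it resting there, seated in both Vs, with the neighbouring bottle and jar undisturbed.

Things in the scene. Friction and masses are not known exactly. Their poses are not given: they have to be found in the camera images.
- fixture: Fixed steel checking fixture, base plate 180 x 130 x 12 mm. Origin on the worktop, straight below the spindle's axis and the plunger; x points to the round sleeve at its back (sleeve axis at x = +75 mm), y along the spindle, z up. Two 90-degree V supports, 16 mm thick, 56 mm wide, 84 mm high, stand at y = -45 and +45 mm, open at the top: only its weight keeps the spindle down.
- spindle: Loose steel spindle, 0.5 to 0.9 kg, 230 mm long, lying in the Vs on 20 mm journals, its axis 80 mm above the worktop. Origin on its axis midway between the Vs; its y axis is the spindle's axis, with the fixture's y; its z points up at the start. It turns in the Vs about y, and friction holds it where it is left.
- cross (a point): Middle of the spindle's turning star, on its axis at y = -110 mm, outside the Vs, free all round; axes as the spindle's. Six round radial bars, 60 degrees apart, the first along z, 8 mm thick with 12 mm balls at their ends, from the 32 mm hub to 59 mm from the axis. 1 N sideways on an upright bar turns the spindle; pushed while it leans far towards the push, it jams and lifts out.
- band_middle (a point): Point on the spindle's axis midway between its two 52 mm flanges (y = -33 and +33 mm), under the plunger. Here the spindle has a 40 mm band whose centre is 3 mm off the axis: one high spot, unmarked and elsewhere every time; only the indicator shows it. At the start it is over 50 degrees of turn away from the top.
- plunger: The indicator's sprung plunger, 10 mm ball tip; origin at the lowest point of the tip, z up. It stands over the middle of the band, 119 mm above the worktop at the start. It can be pushed 20 mm up into the indicator (0.8 N at first, 0.2 N more per mm); beyond that the force climbs hard. Riding on the spindle, its tip is about 102.4 mm above the worktop on the high spot, 96.5 mm on the lowest.
- needle (a joint): Needle of the 58 mm dial, which looks to the robot (fixture -x) and 45 degrees up: 0 rad, pointing to the dial's bottom, with the plunger fully out; it turns clockwise as seen from the robot, 0.30 rad for each mm the plunger goes in; 3.14 rad is the dial's top, 6.0 rad the end of the plunger's stroke. From the lowest to the highest spot of the spindle it moves 1.8 rad.
- press_knob (a point): Middle of the flat top of the indicator's black press knob, 34 mm wide, 18 mm high, 240 mm above the worktop at the start, 75 mm behind the plunger; highest point of the indicator. Pressed with 6 to 9 N the whole indicator slides down (up to 46 mm) and stays where left; gripped and pulled, it rises. The plunger meets the band after 16 to 22 mm; only then the needle moves.
- dropper_bottle: Loose white bottle with a pointed cap, 46 mm in diameter, 106 mm high, standing by the fixture; origin under its middle. To be left alone.
- black_jar: Loose white jar with a black lid, 71 mm in diameter, 66 mm high, standing behind the spindle's star; origin under its middle. To be left alone.

How it is judged (in metres and radians):
On the way:
1. the plunger rides on the seated spindle with the needle about at the top of the dial (within 0.6 rad) (value of joint needle between 2.54 and 3.74 rad and contact force between plunger and spindle above 0.4 N and z of spindle in the frame of fixture below 0.0815 m), for 0.2 s.
At the end, for the whole second after the job is handed in: The spindle lies at rest, seated in both Vs, with its high spot under the plunger: the plunger's tip, pressed on the spindle, stands within about 0.4 mm of its height on the high spot (about 28 degrees of turn to either side), and the plunger is not at the end of its stroke (height (world z) of plunger above 0.102 m and contact force between plunger and spindle above 0.4 N and value of joint needle below 5.9 rad and z of spindle in the frame of fixture below 0.0812 m and angle between the y axis of spindle and the y axis of fixture, either way round below 0.04 rad and angular speed of spindle below 0.05 rad/s); the robot touches nothing.
It fails at once if the plunger was forced onto the spindle (over 10 N) (contact force between plunger and spindle above 10 N).
It fails at once if the robot forced the spindle (over 20 N) (contact force between any of the fingers, the arm and spindle above 20 N).
It fails at once if the spindle was lifted or pushed out of its Vs (z of spindle in the frame of fixture above 0.086 m or angle between the y axis of spindle and the y axis of fixture, either way round above 0.12 rad).
It fails at once if the bottle or the jar beside the fixture was pushed or tipped (distance of any of dropper_bottle, black_jar from where it was at the start of the episode above 0.015 m or angle between any of dropper_bottle, black_jar's own z axis and vertical above 0.3 rad).
It also fails if it takes over 64 s, if anything falls off the work surface, if the arm or the gripper's body presses on something with over 40 N, if the wrist force passes 120 N, or if a joint passes its speed limit or range.

## Robot

A 6-joint arm with a two-finger parallel gripper is mounted at the origin on a cart in front of the work surface, level with it; the furniture and walls round the work are solid. World frame = base frame: x ahead of the robot, y to its left, z up, the work surface at z = 0. Lengths are in mm, angles in rad, forces in N, time in s.
With the tool pointing down it reaches from about 350 to 875 mm from the base axis. Payload 4.2 kg.
Tool frame: the origin (TCP) lies midway between the tips of the shut fingers; the grasp point (between the pads) lies 19 mm behind it (arm.tcp_to_grasp is the distance from the TCP to the grasp point, in mm); z points along the fingers, y is the line along which they close (so a half turn about z gives the same grasp; the last joint's range is limited). The gripper opens to 85 mm and grips with 20 to 120 N. Pads are 22 mm wide; open, the fingers measure 114 mm over their backs; the gripper's body (76 mm by 85 mm) begins 54 mm behind the grasp point. The pads swing forward as they close: fully open they stand 13 mm farther back than shut.
Start: joints at [1.582, 0.385, 0.008, 0, -1.194, -0.259], TCP at [153.263, 605.896, 195.712] pointing down, gripper open.
Joint ranges: [-3.14, 3.14], [-1.21, 2.06], [-1.07, 1.41], [-3.16, 2.05], [-2.99, -0.16], [-3.1, 3.1]. Speed limits (rad/s): [2.79, 2.79, 3.14, 3.14, 3.14, 3.14].

## Interface

Orientations are given as a unit quaternion [x, y, z, w].
In Python, from bench import arm gives the robot as it stands.
- The arm moves only by the tool arm_command, never from a script. Its argument "rows" is a list of rows, each a list of 2 entries, a list of its own where there are three numbers: the shift along the tool's x, y, z as a fraction of full scale, then the turn, a rotation vector about the tool's x, y, z as a fraction of full scale. In form: [[[x, y, z], [wx, wy, wz]], ...]. A call has 1 to 5 rows; each row is the pose to reach, as a shift and turn from the pose commanded when the call began, along the tool's axes at that moment, turning the shorter way round; what a row does not reach only later rows make up. Full scale, the value 1, is 0.25 m for a shift and 180 degrees for a turn. A row lasts 1/10 s, in which the tool goes at most 50 mm and 8.59 degrees, less where a joint would pass 70% of its speed; a pose out of reach is approached as far as the arm can. A call with a number of a shift or a turn outside -1 to 1 is refused whole. A call with a gripper value outside its range is refused whole. "grip" is the opening, from 0 (shut) to 1 (fully open), set as the call begins (left out, the last holds). The fingers move at their own pace and stop on an object; the grip force is fixed at half the most. Time passes only in rows, so rows that repeat a pose let the fingers close. It gives the time, the measured TCP pose, the force, the opening and the grip force at its end, in the units of the state.
- arm.read_state(): the state, without advancing time (a new reading comes with each control period).
- arm.get_image(name): name is "scene" or "side" or "wrist"; returns (picture, depth): 400x640x3 uint8, blue, green, red; 400x640 float32, mm along the optical axis (not along the pixel's ray), 0 where there is no reading.
- arm.camera_info(name): a dict with "fx", "fy", "cx", "cy" (pixels), "k1" (the pictures are not rectified: a ray, as slopes to the right and down, at radius r is drawn at 1 + k1 r^2 times it, then the intrinsics apply), "extrinsics" (4x4, takes a point from camera to world coordinates). Camera axes: x right, y down, z forward; pixel columns grow to the right and rows downward; lengths in mm; the calibration is good to about 2 mm. A picture is of the moment at which its call begins: read the wrist's pose just before it. camera_info takes no time and is no camera call; for the wrist camera it gives the pose at the moment of the call.
- arm.job_done(): hands the job in; it is judged then, once.
Trained networks look in the newest picture that a camera, given by its name, has taken for a name from the list of things; names that differ only in an ending like _2 or _b are one class to them, and where a whole thing is asked for, a point or a joint stands for the part that bears it (a point fixed in the world has none). Each returns a list of dicts, best first, with "score" (0 to 1); they miss things now and then, are a little off and sometimes report something else, mostly with a low value. They report only what shows in the picture. A call takes as long as a camera call.
- arm.spot_in(camera, query): "position" ([column, row] in pixels, amid what is visible of it).
The state is a dict: "clock": time; "joints": joint angles; "joint_vel": joint speeds; "joint_efforts": joint torques, N m; "position": TCP position; "ee_rot": TCP orientation; "contact_force": force on the tool from outside, world axes, zero at the start; "wrist_torque": the same for the moment, N m; "gripper_width": finger opening in mm; "grasp_force": force on a finger pad.
Only numpy, scipy, OpenCV 4.12 (cv2) and the standard library are available. Lean on these libraries where they do the work, as an engineer would, in place of code of your own. Each camera call takes 0.05 s, during which the arm holds its last target. There are 200 camera calls.

## Working session

There is one attempt and no reset: what is moved stays moved. The work goes in short steps, Python scripts to look and compute and a tool call to move; the robot and the scene stay as the last step left them, time stands still between calls to the robot, and variables do not carry over. Pictures are saved under pics/ and viewed, at most 10 in all, crops included, and the job is handed in when it is done.

Besides the shell and the picture viewer there is one more tool, called after "Request:" as name([rows], argument=value, ...), one row to a line, values as JSON. arm_command: Moves the arm, as the interface text tells. Shift numbers are shares of 0.25 m and turn numbers shares of 180 degrees, none past 1 either way. Its arguments: {"type":"object","properties":{"rows":{"type":"array","items":{"type":"array"}},"grip":{"type":"number"}},"required":["rows"]}

```bash
mkdir -p pics; ls; cat > h.py <<'E'
import numpy as np, cv2
from bench import arm
def ray2w(ci,u,v,z):
    K=ci; x=(u-K['cx'])/K['fx']; y=(v-K['cy'])/K['fy']; a,b=x,y
    for _ in range(10):
        s=1+K['k1']*(a*a+b*b); a,b=x/s,y/s
    return (np.array(K['extrinsics'])@np.array([a*z,b*z,z,1]))[:3]
def w2px(ci,p):
    q=np.linalg.inv(np.array(ci['extrinsics']))@np.append(p,1); a,b=q[0]/q[2],q[1]/q[2]
    s=1+ci['k1']*(a*a+b*b); return np.array([a*s*ci['fx']+ci['cx'],b*s*ci['fy']+ci['cy']])
E
python3 - <<'E'
from h import *
np.set_printoptions(precision=1,suppress=True)
for c in ['scene','side']:
    im,d=arm.get_image(c); cv2.imwrite(f'pics/{c}0.png',im); np.save(f'pics/{c}0.npy',d); ci=arm.camera_info(c)
    print(c,np.array(ci['extrinsics'])[:3,3],ci['fx'])
    for n in ['fixture','spindle','cross','band_middle','plunger','needle','press_knob','dropper_bottle','black_jar']:
        for r in arm.spot_in(c,n)[:1]:
            u,v=r['position']; z=d[int(v),int(u)]; print(n,r['score'],u,v,ray2w(ci,u,v,z))
s=arm.read_state();print(s['clock'],s['ee_rot'],s['gripper_width'],s['contact_force'])
E
```

```text
pics
scene [295.  596.9 752. ] 372.23738200832383
fixture 0.88 337.9 227.3 [559.1 105.9  96.7]
cross 0.68 356.9 223.6 [528.7  69.9  93.2]
band_middle 0.95 334.5 235.9 [558.  122.3  83.4]
press_knob 0.9 340.5 190.0 [570.1  81.8 190.6]
dropper_bottle 0.96 303.0 282.0 [559.3 250.1  61.3]
side [ 594.9 -816.4  511.8] 479.09696720341844
fixture 0.73 310.3 250.6 [587.9 129.8   9.2]
spindle 0.97 286.4 244.8 [543.    7.   87.4]
cross 0.61 284.1 249.2 [539.7 -13.3  88.6]
band_middle 0.73 313.7 254.4 [595.4 112.8   8.8]
dropper_bottle 0.95 306.8 217.8 [579.7 212.8  52. ]
black_jar 0.64 356.4 286.8 [ 668.7 -106.9   63.5]
1.0 [ 1.  -0.1 -0.  -0. ] 85.48278878635675 [-0.  -0.9  1.1]
```

```bash
python3 - <<'E'
import cv2,numpy as np
a=cv2.imread('pics/scene0.png')[130:330,220:480]; b=cv2.imread('pics/side0.png')[150:350,200:460]
a=cv2.resize(a,None,fx=3,fy=3,interpolation=2)[:, :780];b=cv2.resize(b,None,fx=3,fy=3,interpolation=2)
cv2.imwrite('pics/a.png',a);cv2.imwrite('pics/b.png',b)
E
```

```text
(no output)
```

View pics/a.png

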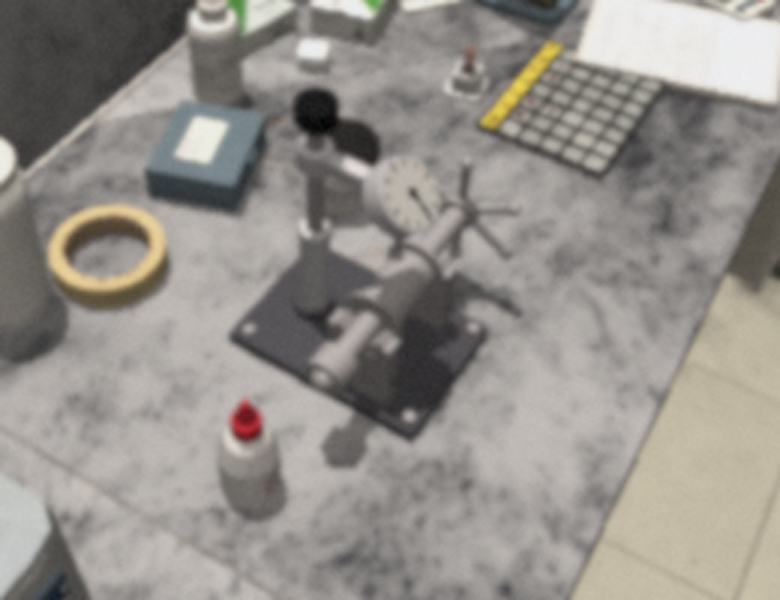

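View pics/b.png

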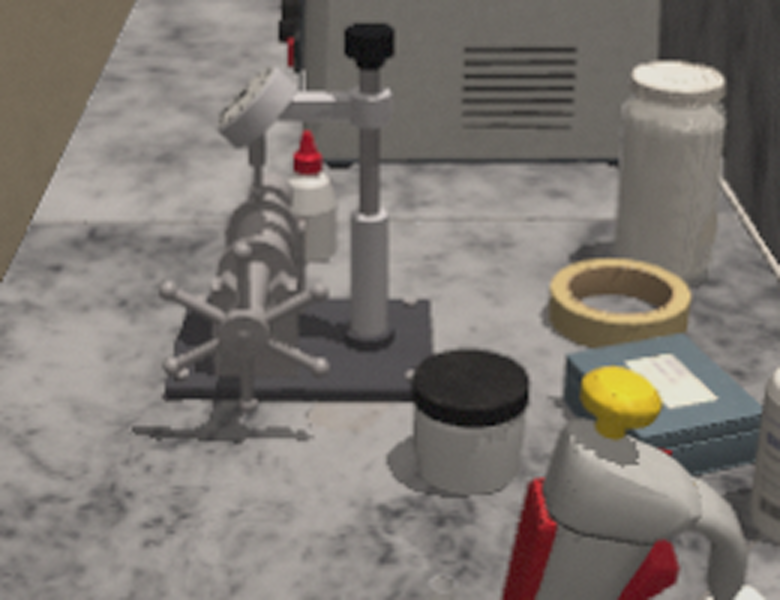

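The scene view shows the knob at about (325,168) and plate corners at (297,242), (357,276) and (382,240). The side view shows the knob at (323,162), the star hub at (281,260), and the jar right behind the star.

```bash
cat >> h.py <<'E'
def onplane(ci,u,v,h):
    c=np.array(ci['extrinsics'])[:3,3]; d=ray2w(ci,u,v,1000.)-c
    return c+d*(h-c[2])/d[2]
E
python3 - <<'E'
from h import *
np.set_printoptions(precision=1,suppress=True)
A=arm.camera_info('scene');B=arm.camera_info('side')
f=lambda x,y,o:(o[0]+x/3,o[1]+y/3)
a=lambda x,y:f(x,y,(220,130)); b=lambda x,y:f(x,y,(200,150))
for n,ci,p,h in [('knobA',A,a(316,97),240),('knobB',B,b(370,33),240),('cL',A,a(232,335),12),('cF',A,a(410,437),12),('cR',A,a(487,330),12),
 ('bL',B,b(165,390),12),('bRb',B,b(432,302),12),('bLb',B,b(190,305),12),('hubA',A,a(465,212),80),('hubB',B,b(243,330),80),('topballB',B,b(245,250),139),('topballA',A,a(466,168),139),('endA',A,a(322,377),80),
 ('bottleA',A,a(245,412),104),('jarB',B,b(470,375),66),('bl1',B,b(163,288),110),('br1',B,b(322,288),110)]:
    print(n,onplane(ci,*p,h))
E
```

```text
knobA [616.4  70.5 240. ]
knobB [614.7  56.3 240. ]
cL [655.5 137.   12. ]
cF [482.5 145.3  12. ]
cR [477.5  18.7  12. ]
bL [479.1   3.1  12. ]
bRb [662.4 122.8  12. ]
bLb [484.6 121.2  12. ]
hubA [531.  -32.6  80. ]
hubB [535.1 -39.3  80. ]
topballB [538.7 -48.7 139. ]
topballA [531.6 -22.2 139. ]
endA [544.3 176.   80. ]
bottleA [564.9 244.2 104. ]
jarB [672.2 -71.7  66. ]
bl1 [487.9 -40.7 110. ]
br1 [583.9 -42.2 110. ]
```

```bash
python3 - <<'E'
from h import *
from scipy.spatial.transform import Rotation as R
np.set_printoptions(precision=3,suppress=True)
s=arm.read_state(); M=R.from_quat(s['ee_rot']).as_matrix(); print(M, s['ee_rot'])
w=np.array(arm.camera_info('wrist')['extrinsics']); print('cam in tool',M.T@(w[:3,3]-s['position']),M.T@w[:3,:3], arm.camera_info('wrist')['fx'])
print('shift tool to above knob /250', M.T@(np.array([615,65,275])-s['position'])/250)
E
```

```text
[[ 0.969 -0.245 -0.   ]
 [-0.245 -0.969  0.   ]
 [-0.    -0.    -1.   ]] [ 0.992 -0.124 -0.    -0.   ]
cam in tool [  81.143   -1.079 -178.224] [[-0.002 -0.95  -0.311]
 [ 1.    -0.001 -0.001]
 [ 0.001 -0.311  0.95 ]] 310.4026019386909
shift tool to above knob /250 [ 2.321  1.645 -0.317]
```

Request:
arm_command([
  [[0.118, 0.084, -0.06], [0, 0, 0.047]],
  [[0.236, 0.168, -0.12], [0, 0, 0.094]],
  [[0.354, 0.252, -0.18], [0, 0, 0.141]],
  [[0.472, 0.336, -0.24], [0, 0, 0.188]],
  [[0.59, 0.42, -0.3], [0, 0, 0.235]],
], grip=0)

```text
clock: 1.5
position: [271.2, 466.7, 271.5]
ee_rot: [0.88, -0.476, -0.0, -0.0]
contact_force: [0.3, 0.6, 1.0]
gripper_width: 12.2
grasp_force: 0.0
```

Request:
arm_command([
  [[0.144, -0.017, 0], [0, 0, 0.047]],
  [[0.288, -0.035, 0], [0, 0, 0.094]],
  [[0.432, -0.052, 0], [0, 0, 0.141]],
  [[0.576, -0.07, 0], [0, 0, 0.188]],
  [[0.72, -0.087, 0], [0, 0, 0.235]],
])

```text
clock: 2.0
position: [388.7, 328.6, 271.0]
ee_rot: [-0.649, 0.761, 0.0, 0.0]
contact_force: [0.1, 0.2, 0.0]
gripper_width: 0.1
grasp_force: 0.0
```

```bash
cat >> h.py <<'E'
from scipy.spatial.transform import Rotation as R
np.set_printoptions(precision=3,suppress=True)
def st(t=None):
    s=arm.read_state(); M=R.from_quat(s['ee_rot']).as_matrix()
    print(round(s['clock'],2),s['position'],'yaw',np.arctan2(M[1,0],M[0,0]),'tilt',M[:,2],'F',s['contact_force'],'j',np.array(s['joints']),s['gripper_width'])
    if t is not None: print('to target/250 tool',M.T@(np.array(t)-s['position'])/250)
    return s,M
E
python3 -c "
from h import *
st([615,65,275])"
```

```text
2.0 [388.746 328.604 271.017] yaw -1.7301665146782355 tilt [ 0.     0.001 -1.   ] F [0.128 0.234 0.039] j [ 1.021  0.138 -0.141  0.    -1.292 -1.18 ] 0.10768495516530975
to target/250 tool [ 0.897 -1.061 -0.016]
```

Request:
arm_command([
  [[0.09, -0.106, 0], [0, 0, 0.047]],
  [[0.18, -0.212, 0], [0, 0, 0.094]],
  [[0.27, -0.318, 0], [0, 0, 0.141]],
  [[0.36, -0.424, 0], [0, 0, 0.188]],
  [[0.45, -0.53, 0], [0, 0, 0.235]],
])

```text
clock: 2.5
position: [502.5, 197.2, 271.0]
ee_rot: [-0.33, 0.944, 0.0, 0.0]
contact_force: [0.6, 1.0, -0.1]
gripper_width: 0.1
grasp_force: 0.0
```

Request:
arm_command([
  [[-0.005, -0.139, 0], [0, 0, 0.045]],
  [[-0.01, -0.278, 0], [0, 0, 0.09]],
  [[-0.015, -0.417, 0], [0, 0, 0.135]],
  [[-0.02, -0.54, 0], [0, 0, 0.18]],
  [[-0.02, -0.54, 0], [0, 0, 0.215]],
])

```text
clock: 3.0
position: [592.1, 93.8, 269.9]
ee_rot: [0.003, 1.0, -0.0, -0.0]
contact_force: [-1.2, 0.8, -0.5]
gripper_width: -0.1
grasp_force: 0.0
```

```bash
python3 - <<'E'
from h import *
st([615,65,275])
ci=arm.camera_info('wrist'); im,d=arm.get_image('wrist'); cv2.imwrite('pics/w1.png',im)
for n in ['cross','band_middle','plunger','needle','press_knob','dropper_bottle','black_jar']:
    for r in arm.spot_in('wrist',n)[:1]:
        u,v=r['position']; print(n,r['score'],u,v,ray2w(ci,u,v,d[int(v),int(u)]))
E
```

```text
3.0 [592.103  93.842 269.883] yaw 3.1360177622065257 tilt [-0.001 -0.001 -1.   ] F [-1.203  0.812 -0.466] j [ 0.427  0.301  0.069  0.001 -1.34  -2.004] -0.11477653436587407
to target/250 tool [-0.092 -0.115 -0.02 ]
cross 0.63 232.8 132.2 [539.135   0.286  90.494]
band_middle 0.92 299.7 161.4 [552.906  81.657 211.397]
needle 0.65 293.9 126.3 [527.992  76.443 190.022]
press_knob 0.6 288.1 165.4 [555.91   72.68  211.427]
dropper_bottle 0.76 426.2 153.0 [566.787 227.436  69.956]
black_jar 0.56 201.6 227.2 [662.95  -58.818  65.884]
```

View pics/w1.png

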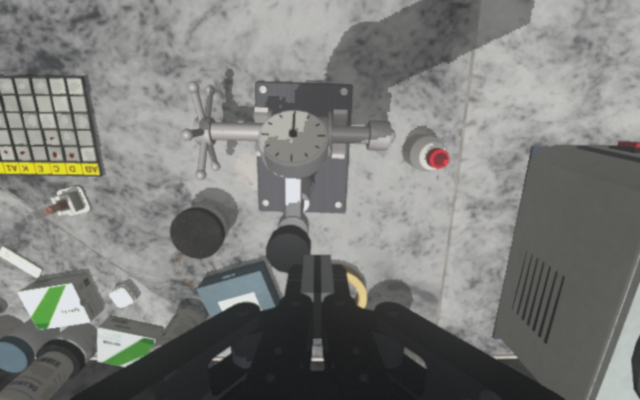

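The wrist view shows the knob at about (288,243), the dial at (293,133) with its needle pointing to the dial's bottom, the star at (205,132), and the shut fingertips at (318,262).

```bash
python3 - <<'E'
from h import *
ci=arm.camera_info('wrist'); im,d=arm.get_image('wrist')
m=[]
for v in range(205,285):
    for u in range(255,325):
        if d[v,u]>0:
            p=ray2w(ci,u,v,float(d[v,u]))
            if 236<p[2]<245: m.append(p)
m=np.array(m); print(len(m),m.mean(0),m.min(0),m.max(0))
st([*( (m.min(0)+m.max(0))/2)[:2],248])
for n,p in [('hub',(203,132)),('end',(375,135))]:
    print(n,onplane(ci,*p,80))
for n,p in [('ball',(186,134))]: print(n,onplane(ci,*p,139))
for p in [(195,87),(207,175),(228,133)]: print(p,onplane(ci,*p,110), d[p[1]-2:p[1]+3,p[0]-2:p[0]+3].min())
E
```

```text
1332 [614.36   72.297 239.915] [599.48   56.6   236.067] [632.493  88.969 242.422]
3.45 [590.141  97.019 271.006] yaw -3.1362742070475407 tilt [ 0.  0. -1.] F [-0.23   0.053 -0.838] j [ 0.433  0.297  0.067 -0.    -1.34  -1.999] 0.06850329547886519
to target/250 tool [-0.103 -0.098  0.092]
hub [539.015 -34.659  80.   ]
end [541.863 165.316  80.   ]
ball [536.587 -30.528 139.   ]
(195, 87) [491.741 -27.467 110.   ] 315.55237
(207, 175) [583.498 -24.477 110.   ] 454.3841
(228, 133) [537.858   2.773 110.   ] 348.2066
```

Request:
arm_command([
  [[-0.05, -0.05, 0.0], [0, 0, 0]],
  [[-0.102, -0.1, 0.0], [0, 0, 0]],
  [[-0.102, -0.1, 0.05], [0, 0, 0]],
  [[-0.102, -0.1, 0.1], [0, 0, 0]],
  [[-0.102, -0.1, 0.1], [0, 0, 0]],
])

```text
clock: 3.95
position: [614.4, 71.1, 242.3]
ee_rot: [-0.001, 1.0, -0.001, -0.003]
contact_force: [0.1, 0.1, -0.2]
gripper_width: 0.5
grasp_force: 0.0
```

Request:
arm_command([
  [[0, 0, 0.016], [0, 0, 0]],
  [[0, 0, 0.032], [0, 0, 0]],
  [[0, 0, 0.048], [0, 0, 0]],
  [[0, 0, 0.064], [0, 0, 0]],
  [[0, 0, 0.064], [0, 0, 0]],
])

```text
clock: 4.45
position: [615.6, 71.6, 229.0]
ee_rot: [-0.002, 1.0, -0.0, -0.001]
contact_force: [-0.4, -0.5, -0.3]
gripper_width: 0.1
grasp_force: 0.0
```

```bash
python3 - <<'E'
from h import *
st()
ci=arm.camera_info('wrist'); im,d=arm.get_image('wrist')
u,v=w2px(ci,[528,74,175]);print(u,v)
cv2.imwrite('pics/w2.png',cv2.resize(im[40:240,190:430],None,fx=3,fy=3,interpolation=2))
E
```

```text
4.45 [615.58   71.625 229.041] yaw -3.1379382077429727 tilt [-0.001 -0.    -1.   ] F [-0.418 -0.462 -0.303] j [ 0.376  0.357  0.049 -0.    -1.265 -1.944] 0.10465770517422061
319.49796563674244 93.87812394207575
```

View pics/w2.png

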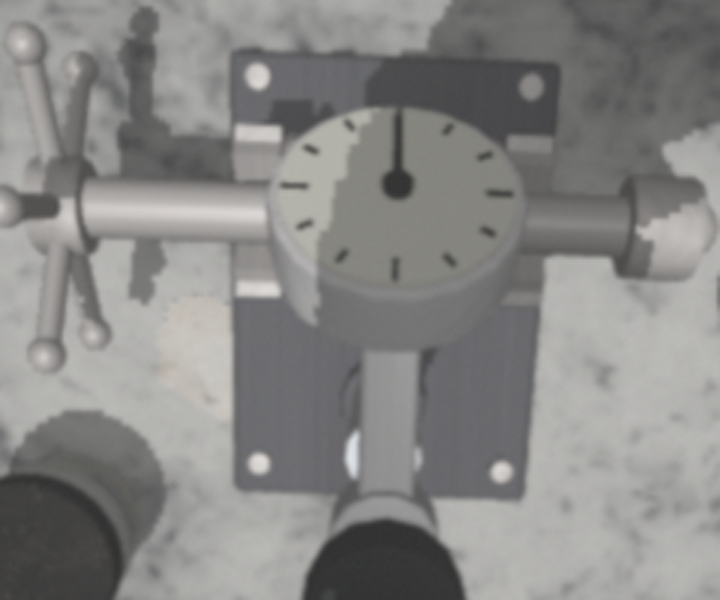

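Dial is clearly visible: needle (crop 398,185 centre) still straight to the dial's bottom. I'll write a needle reader and press on.

```bash
cat >> h.py <<'E'
def needle(save=None):
    ci=arm.camera_info('wrist'); im,d=arm.get_image('wrist'); g=cv2.GaussianBlur(im,(3,3),0).min(2).astype(np.float32)
    C=np.linalg.inv(np.array(ci['extrinsics']))
    best=None
    bl=cv2.blur(g,(7,7))
    # candidate centres: knob of dial, z between 135 and 195
    for z in np.arange(140,196,1.):
        for y in np.arange(68,82,1.):
            u,v=w2px(ci,[530,y,z]); ui,vi=int(round(u)),int(round(v))
            if not(20<ui<620 and 20<vi<380) or d[vi,ui]<=0: continue
            p=ray2w(ci,ui,vi,float(np.median(d[vi-2:vi+3,ui-2:ui+3])))
            if abs(p[2]-z)>8 : continue
            sc=bl[vi,ui]
            if best is None or sc<best[0]: best=(sc,ui,vi,p)
    if best is None: print('no centre'); return
    sc,ui,vi,p=best
    # refine centre by dark centroid
    w=np.clip(110-g[vi-6:vi+7,ui-6:ui+7],0,None)+1e-3; Y,X=np.mgrid[-6:7,-6:7]
    b=np.array([-.7071,0,-.7071]); l=np.array([0,1.,0])
    th=np.arange(0,2*np.pi,.02); rr=np.arange(7,19,.5); prof=[]
    for t in th:
        q=[w2px(ci,p+r*(np.cos(t)*b+np.sin(t)*l)) for r in rr]; q=np.array(q,np.float32)
        val=cv2.remap(g,q[None,:,0],q[None,:,1],cv2.INTER_LINEAR)[0]; prof.append(val.mean())
    prof=np.array(prof); prof=prof-np.array([np.median(np.roll(prof,k)[:1]) for k in [0]])*0
    # local contrast against +-0.4rad
    con=prof-.5*(np.roll(prof,22)+np.roll(prof,-22)); con=(np.roll(con,1)+con+np.roll(con,-1))/3; i=con.argmin()
    print('needle %.2f contrast %.0f centre px %d %d'%(th[i],con[i],ui,vi),p)
    if save: cv2.imwrite(save,im)
    return th[i]
E
python3 -c "
from h import *
needle()"
```

```text
needle 6.26 contrast -55 centre px 323 96 [530.28   76.126 192.346]
```

Request:
arm_command([
  [[0, 0, 0.008], [0, 0, 0]],
  [[0, 0, 0.016], [0, 0, 0]],
  [[0, 0, 0.024], [0, 0, 0]],
  [[0, 0, 0.032], [0, 0, 0]],
  [[0, 0, 0.032], [0, 0, 0]],
])

```text
clock: 5.05
position: [615.8, 71.5, 221.2]
ee_rot: [-0.002, 1.0, -0.0, -0.0]
contact_force: [-0.4, -1.0, 0.2]
gripper_width: 0.1
grasp_force: 0.0
```

```bash
python3 -c "
from h import *
st();needle()"
```

```text
5.05 [615.757  71.53  221.239] yaw -3.138079334054452 tilt [-0.001 -0.    -1.   ] F [-0.399 -0.961  0.19 ] j [ 0.376  0.361  0.036 -0.    -1.247 -1.944] 0.057553460050730205
needle 6.28 contrast -61 centre px 323 96 [530.533  75.888 193.161]
```

```bash
python3 - <<'E'
from h import *
ci=arm.camera_info('wrist'); im,d=arm.get_image('wrist')
for p in [(323,96),(310,90),(335,100),(318,225),(318,235),(318,245),(305,235),(318,262)]: print(p,d[p[1],p[0]],ray2w(ci,*p,float(d[p[1],p[0]])))
print(w2px(ci,arm.read_state()['position']))
sc,ds=arm.get_image('scene'); sd,_=arm.get_image('side')
x=np.hstack([cv2.resize(im[180:300,260:380],(360,360)),cv2.resize(sd[130:250,260:380],(360,360))])
cv2.imwrite('pics/w3.png',x)
E
```

```text
(323, 96) 194.60316 [530.647  75.904 192.671]
(310, 90) 200.02861 [526.747  67.601 185.68 ]
(335, 100) 196.33109 [532.991  83.555 191.629]
(318, 225) 171.96506 [599.625  72.778 238.997]
(318, 235) 172.34718 [605.042  72.789 240.363]
(318, 245) 174.50945 [611.233  72.808 240.11 ]
(305, 235) 172.79872 [605.232  65.552 239.941]
(318, 262) 145.79472 [606.765  72.683 268.857]
[315.83  239.557]
```

View pics/w3.png

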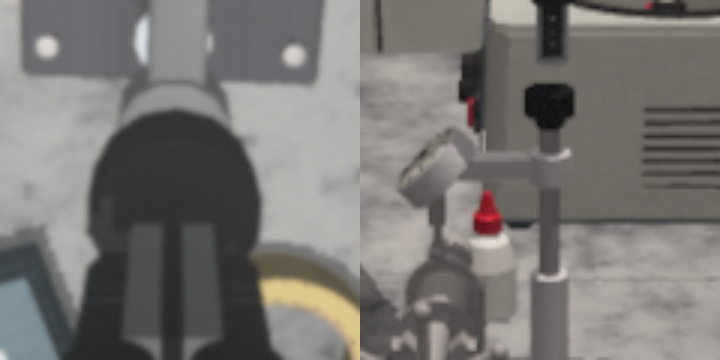

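The side view shows the fingertips still clear above the knob (~23 crop pixels, roughly 14 mm), so there is no contact yet; I check where the tips really are.

```bash
python3 - <<'E'
from h import *
ci=arm.camera_info('wrist'); im,d=arm.get_image('wrist')
for u in (306,310,320,325):
  for v in range(248,276,4): print((u,v),round(float(d[v,u]),1),ray2w(ci,u,v,float(d[v,u])),end=' ; ')
  print()
B=arm.camera_info('side'); sd,ds=arm.get_image('side')
U=260+190/3
for v in range(130,168,2): print(v,ds[v,int(U)],ray2w(B,int(U),v,float(ds[v,int(U)])))
st()
E
```

```text
(306, 248) 175.4 [613.378  66.078 240.176] ; (306, 252) 175.0 [615.352  66.095 241.242] ; (306, 256) 152.0 [607.044  66.871 262.715] ; (306, 260) 147.9 [607.003  67.011 266.996] ; (306, 264) 142.7 [606.349  67.187 272.203] ; (306, 268) 139.9 [606.686  67.286 275.343] ; (306, 272) 138.0 [607.445  67.352 277.595] ; 
(310, 248) 176.0 [613.629  68.327 239.637] ; (310, 252) 175.8 [615.71   68.334 240.499] ; (310, 256) 152.1 [607.08   68.829 262.636] ; (310, 260) 148.5 [607.291  68.905 266.434] ; (310, 264) 144.9 [607.379  68.983 270.272] ; (310, 268) 140.9 [607.198  69.068 274.41 ] ; (310, 272) 136.8 [606.873  69.155 278.597] ; 
(320, 248) 176.3 [613.742  74.001 239.378] ; (320, 252) 176.5 [616.017  74.008 239.852] ; (320, 256) 151.6 [606.854  73.726 263.072] ; (320, 260) 147.6 [606.857  73.683 267.257] ; (320, 264) 144.4 [607.135  73.649 270.716] ; (320, 268) 140.4 [606.92   73.606 274.901] ; (320, 272) 135.8 [606.354  73.556 279.499] ; 
(325, 248) 175.5 [613.428  76.822 240.036] ; (325, 252) 176.4 [615.952  76.849 239.977] ; (325, 256) 151.6 [606.875  76.17  263.023] ; (325, 260) 147.6 
[... 377 characters left out ...]
613.974  56.558 281.027]
142 896.5481 [613.953  55.171 277.54 ]
144 900.3283 [614.012  57.452 273.052]
146 903.0285 [614.047  58.674 268.826]
148 902.1077 [614.006  56.385 265.568]
150 910.37823 [614.159  62.978 259.774]
152 1251.5009 [621.344 390.547 160.48 ]
154 1259.3286 [621.479 396.147 153.391]
156 1258.0143 [621.421 392.935 148.879]
158 932.9508 [614.547  79.007 239.03 ]
160 920.2563 [614.257  65.4   239.169]
162 910.719 [614.035  54.853 238.458]
164 911.85284 [614.036  54.527 234.578]
166 912.52454 [614.028  53.758 230.832]
5.35 [616.056  71.562 221.854] yaw -3.13813249994653 tilt [ 0.  0. -1.] F [ 0.074 -0.264 -0.508] j [ 0.376  0.36   0.037  0.    -1.247 -1.944] -0.44124204705089287
```

The cameras agree that the true fingertips are about 39 mm above the reported TCP height (tips at z≈260, knob at 240). I'll go by the cameras and force, and approach slowly.

Request:
arm_command([
  [[0, 0, 0.02], [0, 0, 0]],
  [[0, 0, 0.04], [0, 0, 0]],
  [[0, 0, 0.06], [0, 0, 0]],
  [[0, 0, 0.06], [0, 0, 0]],
])

```text
clock: 5.75
position: [615.3, 71.4, 205.4]
ee_rot: [-0.002, 1.0, -0.0, -0.001]
contact_force: [-0.6, -0.5, 0.1]
gripper_width: 0.0
grasp_force: 0.0
```

Request:
arm_command([
  [[0, 0, 0.012], [0, 0, 0]],
  [[0, 0, 0.024], [0, 0, 0]],
  [[0, 0, 0.036], [0, 0, 0]],
  [[0, 0, 0.048], [0, 0, 0]],
])

```text
clock: 6.15
position: [616.3, 71.5, 196.4]
ee_rot: [-0.002, 1.0, -0.0, 0.001]
contact_force: [-2.2, -0.3, 6.0]
gripper_width: -0.1
grasp_force: 3.0
```

```bash
python3 -c "
from h import *
st();needle()"
```

```text
6.15 [616.287  71.518 196.447] yaw -3.1375830060779517 tilt [ 0.002 -0.    -1.   ] F [-2.172 -0.312  6.016] j [ 0.376  0.375 -0.005  0.001 -1.189 -1.944] -0.1170068119787616
needle 6.28 contrast -63 centre px 324 94 [530.55   76.093 184.688]
```

Request:
arm_command([
  [[0, 0, 0.01], [0, 0, 0]],
  [[0, 0, 0.02], [0, 0, 0]],
  [[0, 0, 0.03], [0, 0, 0]],
  [[0, 0, 0.04], [0, 0, 0]],
  [[0, 0, 0.05], [0, 0, 0]],
])

```text
clock: 6.7
position: [616.3, 71.5, 183.8]
ee_rot: [-0.002, 1.0, -0.0, 0.001]
contact_force: [-2.9, 1.4, 6.1]
gripper_width: 0.3
grasp_force: 2.9
```

```bash
python3 -c "
from h import *
st();needle()"
```

```text
6.7 [616.283  71.508 183.8  ] yaw -3.1375725200672875 tilt [ 0.002 -0.    -1.   ] F [-2.945  1.362  6.068] j [ 0.376  0.384 -0.024  0.001 -1.161 -1.944] 0.3301787454011956
needle 6.26 contrast -65 centre px 324 94 [530.539  76.104 171.924]
```

Request:
arm_command([
  [[0, 0, 0.008], [0, 0, 0]],
  [[0, 0, 0.016], [0, 0, 0]],
  [[0, 0, 0.024], [0, 0, 0]],
])

```text
clock: 7.05
position: [616.3, 71.5, 178.2]
ee_rot: [-0.002, 1.0, -0.0, 0.001]
contact_force: [-4.1, 1.0, 8.3]
gripper_width: 0.1
grasp_force: 4.2
```

```bash
python3 -c "
from h import *
st();needle()"
```

```text
7.05 [616.29   71.548 178.245] yaw -3.137508571690972 tilt [ 0.002 -0.    -1.   ] F [-4.137  1.01   8.339] j [ 0.377  0.388 -0.032  0.001 -1.149 -1.944] 0.12115574130791903
needle 1.36 contrast -57 centre px 327 94 [530.447  77.902 163.428]
```

Request:
arm_command([
  [[0, 0, 0.008], [0, 0, 0]],
  [[0, 0, 0.016], [0, 0, 0]],
  [[0, 0, 0.022], [0, 0, 0]],
  [[0, 0, 0.022], [0, 0, 0]],
])

```text
clock: 7.5
position: [616.3, 71.5, 172.7]
ee_rot: [-0.002, 1.0, -0.0, 0.001]
contact_force: [-2.9, 0.1, 8.1]
gripper_width: -0.1
grasp_force: 3.8
```

```bash
python3 -c "
from h import *
st();needle('pics/w4.png')"
```

```text
7.5 [616.262  71.498 172.743] yaw -3.137571053280177 tilt [ 0.002 -0.    -1.   ] F [-2.869  0.059  8.113] j [ 0.376  0.392 -0.04   0.001 -1.137 -1.944] -0.08939156322987782
needle 2.86 contrast -65 centre px 322 94 [530.553  74.939 160.561]
```

Needle about 2.86 rad, near the top. Now release and move to the star, with the tool tilted a bit so the wrist camera keeps the dial in view.

Request:
arm_command([
  [[0, 0, -0.06], [0, 0, 0]],
  [[0.06, -0.1, -0.1], [-0.02, 0, 0]],
  [[0.12, -0.22, -0.1], [-0.04, 0, 0]],
  [[0.18, -0.32, -0.06], [-0.067, 0, 0]],
  [[0.224, -0.366, 0.05], [-0.067, 0, 0]],
])

```text
clock: 8.05
position: [562.1, -23.3, 160.7]
ee_rot: [0.0, 0.994, 0.106, 0.004]
contact_force: [0.8, 1.0, 0.1]
gripper_width: -0.1
grasp_force: 0.0
```

```bash
python3 - <<'E'
from h import *
s,M=st(); n=needle('pics/w5.png')
ci=arm.camera_info('wrist'); print(ci['k1'])
z=np.array(M[:,2]); print('tip px',w2px(ci,s['position']-39.5*z))
im,d=arm.get_image('wrist')
m=[]
for v in range(0,400):
  for u in range(0,330):
    if d[v,u]>0:
      p=ray2w(ci,u,v,float(d[v,u]))
      if 126<p[2]<144 and -60<p[1]<-10 and 490<p[0]<590: m.append(np.r_[p,u,v])
m=np.array(m);print(len(m), m.mean(0) if len(m) else '', m.min(0),m.max(0))
E
```

```text
8.05 [562.06  -23.332 160.743] yaw 3.1405791031549968 tilt [ 0.008  0.21  -0.978] F [0.789 1.035 0.117] j [ 0.112  0.32  -0.112 -0.234 -1.118 -1.583] -0.10368562904140237
needle 2.84 contrast -92 centre px 463 186 [532.558  74.499 163.034]
-0.024031331314198226
tip px [318.398 287.696]
257 [536.934 -35.572 136.744 291.486 203.541] [532.059 -40.86  131.081 283.    195.   ] [543.033 -29.368 139.889 300.    212.   ]
```

View pics/w5.png

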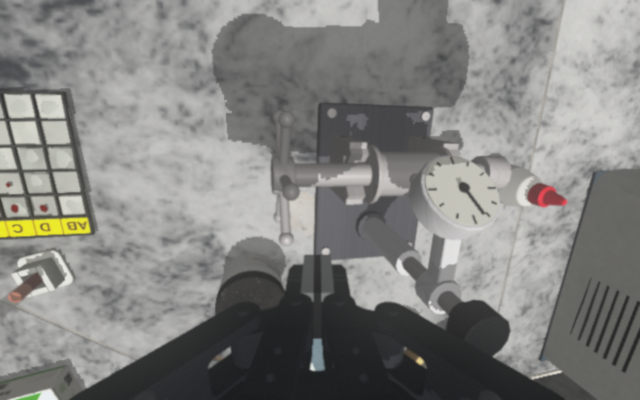

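Wrist view: fingertips at (316,258), top ball at (291,203), far ball at (286,240), needle reads 2.84 after release. Lower into the gap behind the upright bar.

Request:
arm_command([
  [[0, -0.016, 0.075], [0, 0, 0]],
  [[0, -0.033, 0.15], [0, 0, 0]],
  [[0, -0.05, 0.23], [0, 0, 0]],
  [[0, -0.065, 0.3], [0, 0, 0]],
  [[0, -0.065, 0.3], [0, 0, 0]],
])

```text
clock: 8.65
position: [559.2, -19.5, 79.3]
ee_rot: [-0.002, 0.994, 0.105, -0.003]
contact_force: [-0.3, 0.3, 0.6]
gripper_width: -0.1
grasp_force: 0.0
```

```bash
cat >> h.py <<'E'
def star(save=None):
    """polar angles (deg from up, + towards +x) of bars seen, from wrist and side depth"""
    for c in ['side']:
        ci=arm.camera_info(c); im,d=arm.get_image(c); P=[]
        for v in range(200,310):
            for u in range(240,330):
                if d[v,u]>0:
                    p=ray2w(ci,u,v,float(d[v,u]))
                    r=np.hypot(p[0]-536.5,p[2]-80)
                    if 30<r<62 and -48<p[1]<-24: P.append(np.degrees(np.arctan2(p[0]-536.5,p[2]-80)))
        h,_=np.histogram(P,bins=np.arange(-180,181,10)); 
        z=np.exp(6j*np.radians(P)).mean() if P else 0
        print('bars phase mod60 %.1f strength %.2f n %d'%(np.degrees(np.angle(z))/6,abs(z),len(P)))
        if save: cv2.imwrite(save,cv2.resize(im[190:310,240:360],None,fx=4,fy=4))
E
python3 -c "
from h import *
s,M=st();print('tip',s['position']-39.5*M[:,2]);needle('pics/w6.png');star('pics/s6.png')"
```

```text
8.65 [559.215 -19.537  79.319] yaw -3.1372806612679347 tilt [-0.006  0.209 -0.978] F [-0.342  0.27   0.572] j [ 0.118  0.407 -0.201 -0.257 -0.959 -1.538] -0.054316745584759345
tip [559.434 -27.782 117.949]
needle 2.82 contrast -89 centre px 578 239 [532.106  73.208 163.242]
bars phase mod60 0.9 strength 0.60 n 514
```

View pics/s6.png

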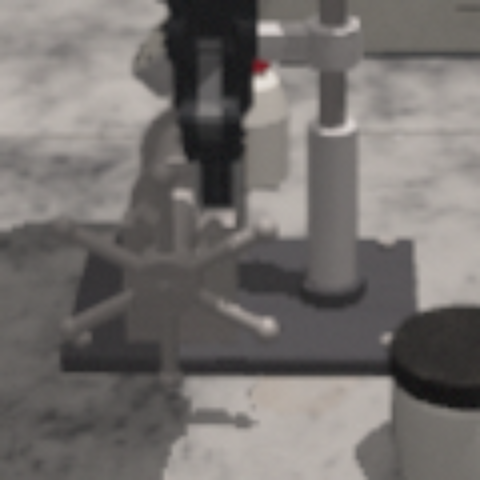

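The side view shows the finger just right (+x side) of the upright bar and well engaged; needle 2.82. Push gently toward -x.

Request:
arm_command([
  [[0.016, 0, 0], [0, 0, 0]],
  [[0.032, 0, 0], [0, 0, 0]],
  [[0.048, 0, 0], [0, 0, 0]],
  [[0.064, 0, 0], [0, 0, 0]],
  [[0.08, 0, 0], [0, 0, 0]],
])

```text
clock: 9.25
position: [541.0, -20.3, 82.3]
ee_rot: [-0.002, 0.994, 0.105, 0.001]
contact_force: [1.2, 1.4, 0.7]
gripper_width: 0.2
grasp_force: 1.1
```

```bash
python3 -c "
from h import *
s,M=st();print('tip',s['position']-39.5*M[:,2]);needle('pics/w7.png');star('pics/s7.png')"
```

```text
9.25 [540.993 -20.251  82.275] yaw -3.1381264076896858 tilt [ 0.002  0.209 -0.978] F [1.234 1.362 0.651] j [ 0.121  0.373 -0.246 -0.26  -0.94  -1.535] 0.22518457687724686
tip [540.916 -28.514 120.901]
needle 2.82 contrast -122 centre px 561 276 [532.204  72.749 163.302]
bars phase mod60 -12.9 strength 0.66 n 539
```

Request:
arm_command([
  [[0.016, 0, 0], [0, 0, 0]],
  [[0.032, 0, 0], [0, 0, 0]],
  [[0.048, 0, 0], [0, 0, 0]],
  [[0.064, 0, 0], [0, 0, 0]],
  [[0.064, 0, 0], [0, 0, 0]],
])

```text
clock: 9.85
position: [523.3, -20.5, 81.4]
ee_rot: [-0.002, 0.994, 0.105, -0.001]
contact_force: [0.9, 0.7, -0.4]
gripper_width: 0.1
grasp_force: 0.5
```

```bash
python3 -c "
from h import *
s,M=st();print('tip',s['position']-39.5*M[:,2]);needle('pics/w8.png');star('pics/s8.png')"
```

```text
9.85 [523.296 -20.467  81.422] yaw -3.137955640039139 tilt [-0.002  0.209 -0.978] F [ 0.873  0.735 -0.382] j [ 0.124  0.351 -0.285 -0.263 -0.928 -1.534] 0.1379611109733294
tip [523.376 -28.724 120.049]
needle 3.04 contrast -124 centre px 555 311 [532.622  73.791 163.276]
bars phase mod60 25.8 strength 0.63 n 539
```

Request:
arm_command([
  [[-0.004, 0.029, -0.14], [0, 0, 0]],
  [[-0.12, 0.029, -0.14], [0, 0, 0]],
  [[-0.246, 0.029, -0.14], [0, 0, 0]],
  [[-0.246, 0.015, -0.06], [0, 0, 0]],
  [[-0.246, -0.004, 0.02], [0, 0, 0]],
])

```text
clock: 10.45
position: [585.9, -20.3, 75.6]
ee_rot: [-0.002, 0.994, 0.105, -0.001]
contact_force: [-0.4, 0.1, 0.2]
gripper_width: 0.1
grasp_force: 0.0
```

Request:
arm_command([
  [[0.0, 0, 0], [0, 0, 0]],
  [[0.016, 0, 0], [0, 0, 0]],
  [[0.032, 0, 0], [0, 0, 0]],
  [[0.05, 0, 0], [0, 0, 0]],
  [[0.07, 0, 0], [0, 0, 0]],
])

```text
clock: 10.95
position: [569.5, -20.3, 77.9]
ee_rot: [-0.002, 0.994, 0.105, 0.002]
contact_force: [2.6, -0.4, 1.2]
gripper_width: -0.3
grasp_force: 1.2
```

```bash
python3 -c "
from h import *
s,M=st();print('tip',s['position']-39.5*M[:,2]);needle('pics/w9.png');star('pics/s9.png')"
```

```text
10.95 [569.469 -20.315  77.867] yaw -3.138021226252695 tilt [ 0.004  0.209 -0.978] F [ 2.567 -0.357  1.159] j [ 0.115  0.419 -0.184 -0.256 -0.955 -1.534] -0.27345147401550174
tip [569.324 -28.562 116.496]
needle 3.12 contrast -89 centre px 591 218 [531.976  73.92  163.079]
bars phase mod60 21.3 strength 0.74 n 526
```

Request:
arm_command([
  [[0.02, 0, 0], [0, 0, 0]],
  [[0.04, 0, 0], [0, 0, 0]],
  [[0.06, 0, 0], [0, 0, 0]],
  [[0.08, 0, 0], [0, 0, 0]],
  [[0.1, 0, 0], [0, 0, 0]],
])

```text
clock: 11.55
position: [543.4, -20.1, 76.6]
ee_rot: [-0.002, 0.994, 0.105, 0.0]
contact_force: [2.5, 0.9, -0.1]
gripper_width: -0.3
grasp_force: 1.5
```

```bash
python3 -c "
from h import *
s,M=st();needle();star()"
```

```text
11.55 [543.449 -20.124  76.561] yaw -3.138218423820239 tilt [ 0.001  0.209 -0.978] F [ 2.497  0.869 -0.081] j [ 0.12   0.385 -0.245 -0.262 -0.932 -1.532] -0.2511377787042731
needle 3.42 contrast -128 centre px 575 277 [532.163  73.098 163.117]
bars phase mod60 -11.1 strength 0.62 n 543
```

Request:
arm_command([
  [[0.02, 0, 0], [0, 0, 0]],
  [[0.04, 0, 0], [0, 0, 0]],
  [[0.06, 0, 0], [0, 0, 0]],
  [[0.08, 0, 0], [0, 0, 0]],
  [[0.085, 0, 0], [0, 0, 0]],
])

```text
clock: 12.15
position: [523.6, -19.0, 77.1]
ee_rot: [-0.002, 0.994, 0.106, 0.002]
contact_force: [6.5, 6.2, -0.3]
gripper_width: -0.1
grasp_force: 3.9
```

```bash
python3 -c "
from h import *
s,M=st();needle();star('pics/s10.png')"
```

```text
12.15 [523.56  -18.971  77.085] yaw -3.1388337602685015 tilt [ 0.004  0.211 -0.977] F [ 6.516  6.202 -0.297] j [ 0.126  0.354 -0.293 -0.267 -0.911 -1.53 ] -0.050044355069505754
needle 4.20 contrast -124 centre px 560 320 [533.154  72.451 164.18 ]
bars phase mod60 25.9 strength 0.51 n 565
```

Force is climbing (6.5 N); back off and lift.

Request:
arm_command([
  [[-0.02, 0, 0], [0, 0, 0]],
  [[-0.024, 0.015, -0.07], [0, 0, 0]],
  [[-0.03, 0.029, -0.14], [0, 0, 0]],
  [[-0.03, 0.029, -0.14], [0, 0, 0]],
])

```text
clock: 12.65
position: [529.7, -21.2, 113.7]
ee_rot: [-0.002, 0.995, 0.105, 0.0]
contact_force: [-0.0, -1.0, -0.1]
gripper_width: 0.0
grasp_force: 0.0
```

```bash
python3 -c "
from h import *
s,M=st();needle('pics/w11.png');star('pics/s11.png')
a=cv2.imread('pics/s10.png');b=cv2.imread('pics/s11.png');cv2.imwrite('pics/v11.png',np.hstack([a,b])[:, :]) if 0 else cv2.imwrite('pics/v11.png',cv2.resize(np.hstack([a,b]),(800,400)))"
```

```text
12.65 [529.707 -21.191 113.705] yaw -3.137401154810253 tilt [ 0.     0.208 -0.978] F [-0.034 -0.974 -0.127] j [ 0.123  0.32  -0.239 -0.248 -0.999 -1.556] 0.04093501547850742
needle 3.94 contrast -106 centre px 507 267 [533.151  74.4   163.961]
bars phase mod60 22.8 strength 0.93 n 423
```

View pics/v11.png

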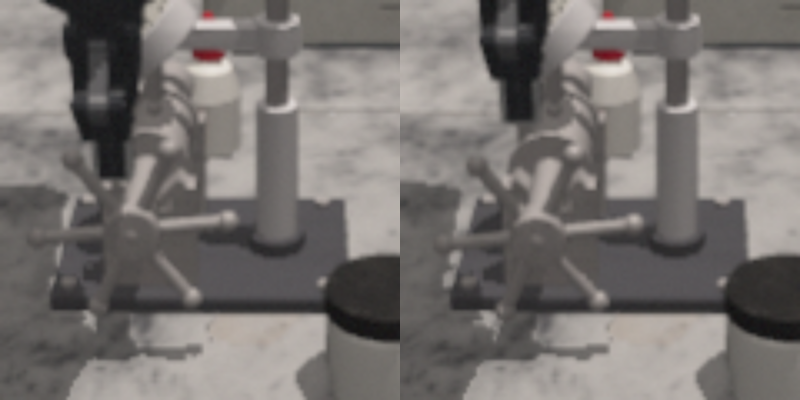

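Right view: spindle is seated again, bars at ~+23°, total turn ≈ -97°, needle 3.94. Fit puts the high spot ~78° further; shorter strokes from here.

Request:
arm_command([
  [[-0.1, 0, -0.01], [0, 0, 0]],
  [[-0.209, 0, -0.01], [0, 0, 0]],
  [[-0.209, -0.015, 0.07], [0, 0, 0]],
  [[-0.209, -0.028, 0.145], [0, 0, 0]],
  [[-0.209, -0.028, 0.145], [0, 0, 0]],
])

```text
clock: 13.25
position: [578.1, -19.8, 70.8]
ee_rot: [-0.001, 0.994, 0.105, -0.005]
contact_force: [-0.2, -0.9, -0.1]
gripper_width: -0.1
grasp_force: 0.0
```

Request:
arm_command([
  [[0.02, 0, 0], [0, 0, 0]],
  [[0.04, 0, 0], [0, 0, 0]],
  [[0.06, 0, 0], [0, 0, 0]],
  [[0.08, 0, 0], [0, 0, 0]],
  [[0.1, 0, 0], [0, 0, 0]],
])

```text
clock: 13.75
position: [557.5, -19.8, 76.5]
ee_rot: [-0.002, 0.994, 0.105, 0.001]
contact_force: [2.8, -0.2, 0.5]
gripper_width: -0.2
grasp_force: 1.2
```

```bash
python3 -c "
from h import *
s,M=st();needle();star()"
```

```text
13.75 [557.499 -19.774  76.453] yaw -3.1379564076923203 tilt [ 0.002  0.209 -0.978] F [ 2.809 -0.17   0.469] j [ 0.118  0.404 -0.214 -0.259 -0.942 -1.533] -0.2435296631635407
needle 4.08 contrast -90 centre px 585 248 [532.522  73.774 163.236]
bars phase mod60 8.0 strength 0.66 n 532
```

Push on another ~22 mm (to about −20°).

Request:
arm_command([
  [[0.016, 0, 0], [0, 0, 0]],
  [[0.032, 0, 0], [0, 0, 0]],
  [[0.048, 0, 0], [0, 0, 0]],
  [[0.064, 0, 0], [0, 0, 0]],
  [[0.08, 0, 0], [0, 0, 0]],
])

```text
clock: 14.35
position: [537.6, -19.3, 75.4]
ee_rot: [-0.002, 0.994, 0.105, 0.001]
contact_force: [5.3, 4.2, -0.1]
gripper_width: 0.2
grasp_force: 3.0
```

```bash
python3 -c "
from h import *
s,M=st();needle();star()"
```

```text
14.35 [537.612 -19.277  75.418] yaw -3.138548643380612 tilt [ 0.002  0.21  -0.978] F [ 5.334  4.195 -0.129] j [ 0.123  0.377 -0.261 -0.264 -0.922 -1.531] 0.2381082896247942
needle 4.46 contrast -123 centre px 571 292 [532.481  72.255 163.326]
bars phase mod60 -16.5 strength 0.62 n 549
```

Request:
arm_command([
  [[-0.02, 0, 0], [0, 0, 0]],
  [[-0.024, 0.03, -0.15], [0, 0, 0]],
  [[-0.13, 0.033, -0.16], [0, 0, 0]],
  [[-0.25, 0.033, -0.16], [0, 0, 0]],
  [[-0.25, 0.033, -0.16], [0, 0, 0]],
])

```text
clock: 14.95
position: [600.8, -20.6, 115.0]
ee_rot: [-0.002, 0.995, 0.104, -0.001]
contact_force: [-0.6, 0.3, -1.0]
gripper_width: -0.0
grasp_force: 0.0
```

```bash
python3 -c "
from h import *
s,M=st();needle();star()"
```

```text
14.95 [600.833 -20.622 115.028] yaw -3.1377985359832485 tilt [-0.003  0.208 -0.978] F [-0.555  0.343 -0.962] j [ 0.11   0.429 -0.066 -0.238 -1.068 -1.563] -0.027680141480684848
needle 4.22 contrast -57 centre px 531 126 [530.535  76.333 160.871]
bars phase mod60 -19.4 strength 0.93 n 413
```

Request:
arm_command([
  [[0, -0.015, 0.08], [0, 0, 0]],
  [[0, -0.033, 0.165], [0, 0, 0]],
  [[0, -0.033, 0.165], [0, 0, 0]],
  [[0.025, -0.033, 0.165], [0, 0, 0]],
  [[0.05, -0.033, 0.165], [0, 0, 0]],
])

```text
clock: 15.55
position: [586.5, -19.6, 75.0]
ee_rot: [-0.002, 0.994, 0.105, 0.0]
contact_force: [-0.0, 0.2, -0.7]
gripper_width: -0.3
grasp_force: 0.0
```

Request:
arm_command([
  [[0.02, 0, 0], [0, 0, 0]],
  [[0.04, 0, 0], [0, 0, 0]],
  [[0.06, 0, 0], [0, 0, 0]],
  [[0.08, 0, 0], [0, 0, 0]],
  [[0.08, 0, 0], [0, 0, 0]],
])

```text
clock: 16.05
position: [570.9, -19.0, 77.4]
ee_rot: [-0.003, 0.994, 0.105, 0.005]
contact_force: [4.5, 1.9, 3.8]
gripper_width: -0.2
grasp_force: 3.9
```

```bash
python3 -c "
from h import *
s,M=st();needle();star()"
```

```text
16.05 [570.942 -19.006  77.357] yaw -3.1377261397437097 tilt [ 0.01   0.209 -0.978] F [4.512 1.887 3.842] j [ 0.117  0.418 -0.187 -0.257 -0.946 -1.534] -0.2338741954576467
needle 4.76 contrast -83 centre px 591 216 [531.843  74.382 162.672]
bars phase mod60 -29.1 strength 0.83 n 504
```

Request:
arm_command([
  [[0.016, 0, -0.004], [0, 0, 0]],
  [[0.032, 0, -0.008], [0, 0, 0]],
  [[0.048, 0, -0.008], [0, 0, 0]],
  [[0.056, 0, -0.008], [0, 0, 0]],
])

```text
clock: 16.55
position: [557.0, -19.0, 79.1]
ee_rot: [-0.002, 0.994, 0.105, 0.005]
contact_force: [5.3, 4.6, 4.6]
gripper_width: -0.3
grasp_force: 4.6
```

```bash
python3 -c "
from h import *
s,M=st();needle();star()"
```

```text
16.55 [557.036 -19.001  79.124] yaw -3.1377915860213474 tilt [ 0.01   0.21  -0.978] F [5.294 4.553 4.603] j [ 0.12   0.396 -0.218 -0.26  -0.937 -1.533] -0.31551268803517457
needle 5.12 contrast -87 centre px 576 248 [532.372  73.14  163.303]
bars phase mod60 15.6 strength 0.76 n 515
```

Needle over the expected maximum with 5 N of push: the spindle may be climbing. Back off and read from a clear pose.

Request:
arm_command([
  [[-0.02, 0, 0], [0, 0, 0]],
  [[-0.03, 0.0, 0], [0, 0, 0]],
  [[-0.03, 0.02, -0.1], [0, 0, 0]],
  [[0.05, 0.033, -0.2], [0, 0, 0]],
  [[0.12, 0.033, -0.24], [0, 0, 0]],
])

```text
clock: 17.15
position: [522.4, -25.5, 137.6]
ee_rot: [-0.002, 0.995, 0.104, -0.0]
contact_force: [1.0, -0.0, 0.4]
gripper_width: 0.5
grasp_force: 0.0
```

```bash
python3 -c "
from h import *
s,M=st();needle('pics/w12.png');star('pics/s12.png')
a=cv2.imread('pics/w12.png');b=cv2.imread('pics/s12.png')
ci=arm.camera_info('wrist'); u,v=[int(t) for t in w2px(ci,[531,75,162])];print(u,v)
u0=min(max(u-80,0),480);v0=min(max(v-80,0),240)
cv2.imwrite('pics/v12.png',np.hstack([cv2.resize(a[v0:v0+160,u0:u0+160],(400,400),interpolation=2),cv2.resize(b,(400,400))]))"
```

```text
17.15 [522.446 -25.497 137.553] yaw -3.1374718305905995 tilt [-0.001  0.207 -0.978] F [ 1.01  -0.049  0.402] j [ 0.117  0.284 -0.226 -0.24  -1.049 -1.565] 0.49735495197594964
needle 4.60 contrast -86 centre px 481 258 [532.974  74.439 163.638]
bars phase mod60 7.2 strength 0.93 n 407
480 255
```

View pics/v12.png

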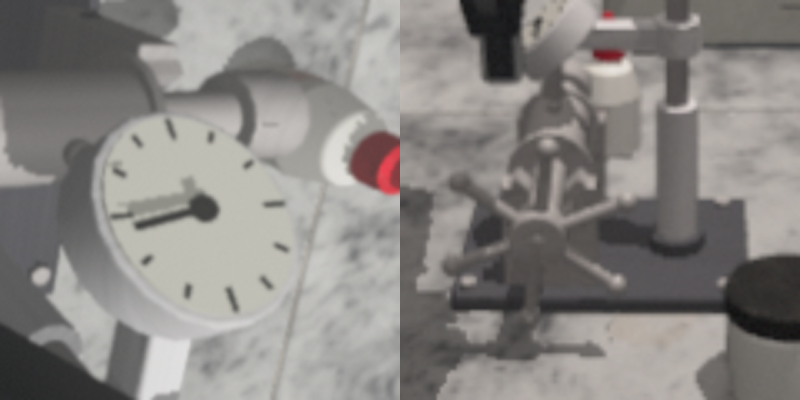

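Spindle seated, bars at +7° (total −173°, fitted high spot ≈ −172°), needle at 4.60, the expected maximum of about 4.62. I'll retreat a little, confirm and hand in.

Request:
arm_command([
  [[0, 0, -0.08], [0, 0, 0]],
  [[0, 0, -0.16], [0, 0, 0]],
  [[0, 0, -0.16], [0, 0, 0]],
  [[0, 0, -0.16], [0, 0, 0]],
])

```text
clock: 17.65
position: [522.3, -33.2, 174.3]
ee_rot: [-0.001, 0.994, 0.105, -0.001]
contact_force: [0.7, 0.5, -0.5]
gripper_width: -0.0
grasp_force: 0.0
```

```bash
python3 -c "
from h import *
s,M=st();n=needle();star()
if n and 4.4<n<4.85: print(arm.job_done())"
```

```text
17.65 [522.344 -33.153 174.339] yaw -3.138614921273913 tilt [-0.003  0.209 -0.978] F [ 0.73   0.478 -0.495] j [ 0.102  0.252 -0.173 -0.231 -1.137 -1.573] -0.04885523267162117
needle 4.56 contrast -76 centre px 455 234 [532.533  74.212 163.547]
bars phase mod60 7.2 strength 0.93 n 415
the job is handed in; nothing more can be done
None
```

I handed the job in with the high spot under the plunger as far as I can measure: the needle reads about 4.56–4.60 rad against an expected peak of about 4.62, the spindle looks seated in both Vs and the arm is clear; no verdict came back, and twice the push probably made the spindle climb slightly (needle 0.3–0.5 rad too high at 5–7 N) before it settled when I backed off.

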